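# Back off the ratchet clamp to free the tube box

## Robot

A 7-joint arm with a two-finger parallel gripper is mounted at the origin on a cart in front of the work surface, level with it; the furniture and walls round the work are solid. World frame = base frame: x ahead of the robot, y to its left, z up, the work surface at z = 0. Lengths are in m, angles in rad, forces in N, time in s.
With the tool pointing down it reaches from about 0.425 to 0.875 m from the base axis. Payload 9.9 kg.
Tool frame: the origin (TCP) lies between the finger pads; the fingertips stand 11 mm ahead of it and the grasp point (between the pads) lies 8 mm behind it; z points along the fingers, y is the line along which they close (so a half turn about z gives the same grasp; the last joint's range is limited). The gripper opens to 85 mm and grips with 20 to 120 N. Pads are 22 mm wide; open, the fingers measure 114 mm over their backs; the gripper's body (76 mm by 85 mm) begins 54 mm behind the grasp point. The pads swing forward as they close: fully open they stand 13 mm farther back than shut.
Start: joints at [-1.346, 0.576, 0.025, 1.437, -0.015, 1.129, -0.057], TCP at [0.205, 0.643, 0.242] pointing down, gripper open.
Joint ranges: [-2.76, 2.76], [-0.34, 2.15], [-1.52, 1.57], [0.19, 2.46], [-1.09, 4.23], [0.17, 1.99], [-2.82, 2.82]. Speed limits (rad/s): [2.22, 2.22, 3.01, 3.01, 3.14, 3.14, 3.14].

## Interface

Orientations are given as a unit quaternion [x, y, z, w].
In Python, from rig import sense, camera, camera_info, job_done gives the robot as it stands.
- The arm moves only by the tool carry_out, never from a script. Its argument "moves" is a list that holds one entry, the list of rows, each a list of 4 numbers: the shift along the world's x, y, z in units of 60 mm (1.0 is 60 mm), then the turn about the world's z in units of 6 degrees (1.0 is 6 degrees). In form: [[[x, y, z, spin], ...]]. A call has exactly 10 rows; each row is the pose to reach, as a shift and turn from the pose commanded when the call began; what a row does not reach only later rows make up. A row lasts 1/8 s, in which the tool goes at most 62.5 mm and 10.7 degrees, less where a joint would pass 70% of its speed; a pose out of reach is approached as far as the arm can. A call with a gripper value outside its range is refused whole. "hand" is the opening, from 0 (shut) to 1 (fully open), set as the call begins (left out, the last holds). The fingers move at their own pace and stop on an object; "newtons" is the grip in N (left out, the last holds). Time passes only in rows, so rows that repeat a pose let the fingers close, or fill a call up. It gives the time, the measured TCP pose, the force, the opening and the grip force at its end, in the units of the state.
- sense(): the state, without advancing time (a new reading comes with each control period).
- camera(name): name is "scene" or "top"; returns the picture (400x640x3 uint8, red, green, blue); there is no depth.
- camera_info(name): a dict with "fx", "fy", "cx", "cy" (pixels), "dist" ([k1, k2, p1, p2, k3] as OpenCV has them; the pictures are not rectified), "pose" (4x4, takes a point from camera to world coordinates). Camera axes: x right, y down, z forward; pixel columns grow to the right and rows downward; lengths in m; the calibration is good to about 2 mm. A picture is of the moment at which its call begins. camera_info takes no time and is no camera call.
- job_done(): hands the job in; it is judged then, once.
The state is a dict: "t": time; "q": joint angles; "dq": joint speeds; "tau": joint torques, N m; "tool_pos": TCP position; "ee_rot": TCP orientation; "contact_force": force on the tool from outside, world axes, zero at the start; "ft_torque": the same for the moment, N m; "grip_width": finger opening in m; "gripper_force": force on a finger pad.
Only numpy, scipy, OpenCV 4.12 (cv2) and the standard library are available. Lean on these libraries where they do the work, as an engineer would, in place of code of your own. Each camera call takes 0.05 s, during which the arm holds its last target. There are 200 camera calls.

## Task

A clear box of microtubes stands between the two blue jaws of a ratchet clamp. Open the clamp to free it: press the red release button on the sliding jaw down and, keeping it pressed, push the jaw back along its bar until it rests against the stop at the end, then take the hand away so that the button springs up again. This is fingertip work: nothing is to be lifted, and the tube box and everything else on the bench stay where they stand.

Things in the scene. Friction and masses are not known exactly. Their poses are not given: they have to be found in the camera images.
- clamp: Clamp fixed to the bench; place and heading vary. Grey base 67 x 314 x 8 mm; above it an upright steel bar, top at 46 mm, toothed below. Origin on the bench under the bar's middle, y along the bar, z up. Fixed blue jaw at the +y end, end stop at the -y end. Both jaws are 52 mm high and reach from x = -25 to +125 mm; the box stands between them at +x. The sliding jaw opens towards -y
- jaw (a joint): Sliding jaw, m it has been pushed back (to -y of the clamp) from a 78 mm opening; starts at 0 to about 0.02, 0.104 = fully back on the end stop. About 2 N of friction. With the button up the ratchet blocks it backwards (after up to 8 mm of play); teeth run along the whole bar, so the button must stay pressed during the whole push. Forward it can always be pushed
- release (a joint): Red release button on top of the jaw's carriage, in m: 0 = up, 0.009 = fully down on its stop; the ratchet is free from 0.005 on. Spring: about 3.5 N to start, 7 N at full depth; it springs up by itself. The button travels with the jaw
- button_top (a point): Centre of the top of the red button, 66 mm above the bench when up, 57 mm when fully down. The button is 34 mm along the bar (clamp y) by 28 mm across. It is open above and on three sides; on its -y side stands the push plate. The blue carriage top around it lies at 56 mm
- push_plate (a point): Blue upright plate on the carriage beside the button, 32 mm wide, 12 mm thick, top 88 mm above the bench: this point is on its face towards the button (+y of the clamp), 78 mm above the bench, 20 mm from the button's centre (3 mm beyond the button's edge). Pushing this face to -y with the button down drives the jaw back
- end_stop (a point): Face of the black rubber end stop on the clamp, at the -y end of the bar, 36 mm above the bench; the carriage's back face (12 mm behind the push plate's front face) rests on it when the jaw is fully back
- held_box: Clear lidded box with microtubes, 76 x 114 x 40 mm, loose, on the bench between the jaws (76 mm side along the bar). Origin in the middle of its underside. Not to be moved or lifted
- timer: White bench timer 62 x 66 x 20 mm, loose bystander; origin in the middle of its underside
- petri_dish: Petri dish, 94 mm across, 14 mm high, loose bystander; origin in the middle of its underside
- marker_pen: White and green marker pen, 135 mm long, 16 mm thick, loose bystander; origin under its middle
- film_carton: Blue and white carton 52 x 125 x 52 mm, loose bystander; origin in the middle of its underside
- small_bottle: Small bottle with orange cap, 56 mm across, 108 mm high, loose bystander; origin in the middle of its underside

How it is judged:
On the way, in this order (a step that is already met when the one before it is completed fails the run):
1. the release button is pressed down far enough to free the ratchet (value of joint release above 0.005 m), for 0.1 s.
2. the sliding jaw is back at the end stop (value of joint jaw above 0.099 m), for 0.2 s.
At the end, for the whole second after the job is handed in: The sliding jaw is back at the end stop (within 6 mm), the button is let go, and the tube box stands flat within 15 mm of where it was (value of joint jaw above 0.098 m and value of joint release below 0.005 m and distance of held_box from where it was at the start of the episode below 0.015 m and height (world z) of held_box below 0.006 m and angle between held_box's own z axis and vertical below 0.1 rad and linear speed of held_box below 0.02 m/s); the robot touches nothing.
It fails at once if the tube box is lifted or tipped (height (world z) of held_box above 0.012 m or angle between held_box's own z axis and vertical above 0.25 rad).
It fails at once if the tube box is pushed about (distance of held_box from where it was at the start of the episode above 0.02 m).
It fails at once if a bystander is disturbed (distance of any of timer, petri_dish, marker_pen, film_carton, small_bottle from where it was at the start of the episode above 0.025 m or angle between small_bottle's own z axis and vertical above 0.5 rad).
It also fails if it takes over 43 s, if anything falls off the work surface, if the arm or the gripper's body presses on something with over 40 N, if the wrist force passes 120 N, or if a joint passes its speed limit or range.

## Working session

There is one attempt and no reset: what is moved stays moved. The work goes in short steps, Python scripts to look and compute and a tool call to move; the robot and the scene stay as the last step left them, time stands still between calls to the robot, and variables do not carry over. Pictures are saved under pics/ and viewed, at most 10 in all, crops included, and the job is handed in when it is done.

Besides the shell and the picture viewer there is one more tool, called after "Request:" as name(argument=value, ...) on one line, values as JSON. carry_out: Moves the arm, as the interface text tells. Its arguments: {"type":"object","properties":{"moves":{"type":"array"},"hand":{"type":"number"},"newtons":{"type":"number"}},"required":["moves"]}

```bash
mkdir -p pics
python3 - <<'E'
from rig import *
import cv2
for n in("scene","top"):
    cv2.imwrite(f"pics/{n}0.png",camera(n)[:,:,::-1]); print(n,camera_info(n))
s=sense();print(s)
E
```

```text
scene {'fx': 435.54922704279244, 'fy': 435.54922704279244, 'cx': 318.3690521577087, 'cy': 202.4069252696497, 'dist': array([-0.10954934,  0.        ,  0.        ,  0.        ,  0.        ]), 'pose': array([[-0.89373797, -0.23676987,  0.38101506, -0.18398075],
       [-0.4481344 ,  0.43300019, -0.78210382,  1.38190142],
       [ 0.02019902, -0.86974184, -0.49309343,  0.91570641],
       [ 0.        ,  0.        ,  0.        ,  1.        ]])}
top {'fx': 471.2426973344071, 'fy': 471.2426973344071, 'cx': 312.366365197709, 'cy': 188.52261907434126, 'dist': array([-0.14388642,  0.        ,  0.        ,  0.        ,  0.        ]), 'pose': array([[ 0.02231873, -0.98957834,  0.14225532,  0.21174218],
       [-0.99974783, -0.02173863,  0.00563088,  0.06718944],
       [-0.00247976, -0.14234512, -0.98981398,  1.78449353],
       [ 0.        ,  0.        ,  0.        ,  1.        ]])}
{'t': 0.1, 'q': array([-1.34577852,  0.57642101,  0.02485173,  1.4378615 , -0.01501437,
        1.12901304, -0.05651432]), 'dq': array([-0.00177216, -0.00111501,  0.00109239, -0.00113121, -0.00123039,
        0.00055641,  0.00081063]), 'tau': array([ 6.08328410e-03, -7.67295241e+01,  2.25843117e+00, -2.86605102e+01,
        1.59833604e-02,  8.52927536e-03,  6.48357997e-06]), 'tool_pos': array([0.20502085, 0.64267693, 0.24153391]), 'ee_rot': array([ 1.53792143e-01,  9.88102930e-01, -7.54547526e-04, -8.37045708e-05]), 'contact_force': array([-0.51104742, -0.15170011,  0.58227257]), 'ft_torque': array([-0.02826505,  0.00313134,  0.02672058]), 'gripper_force': 0.0, 'grip_width': 0.08527061861725517}
```

View pics/scene0.png

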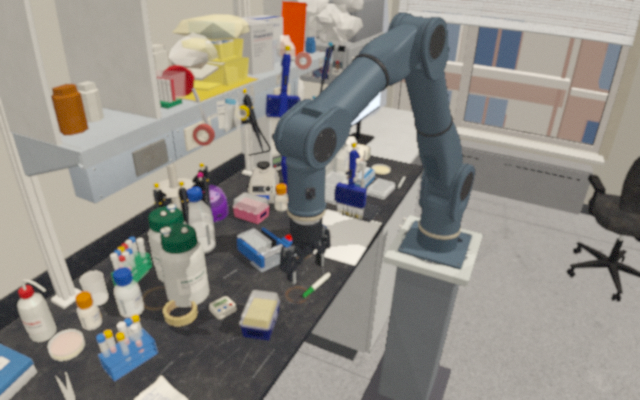

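View pics/top0.png

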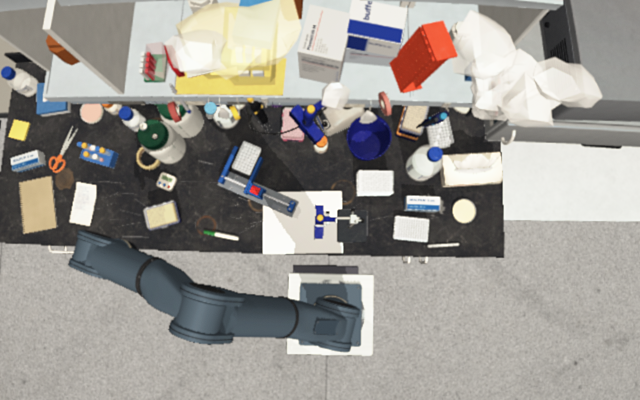

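The top view shows the clamp at roughly (220-298, 145-215), with the red button near (255,190) and the bar's end stop to the right. Next I'll enlarge it.

Run:
```python
import cv2
a=cv2.imread("pics/top0.png")[135:225,205:310]
cv2.imwrite("pics/c0.png",cv2.resize(a,None,fx=6.5,fy=6.5,interpolation=cv2.INTER_CUBIC))
a=cv2.imread("pics/scene0.png")[215:305,220:340]
cv2.imwrite("pics/c1.png",cv2.resize(a,None,fx=6.5,fy=6.5,interpolation=cv2.INTER_CUBIC))
```

```text
(no output)
```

View pics/c0.png

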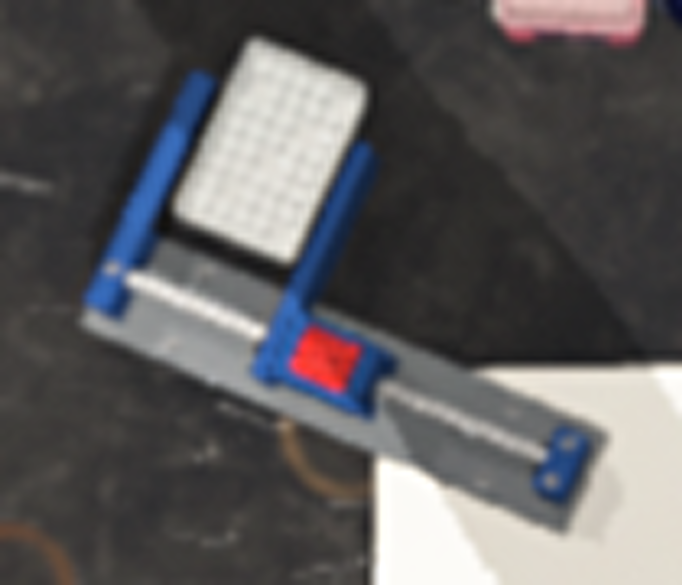

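View pics/c1.png

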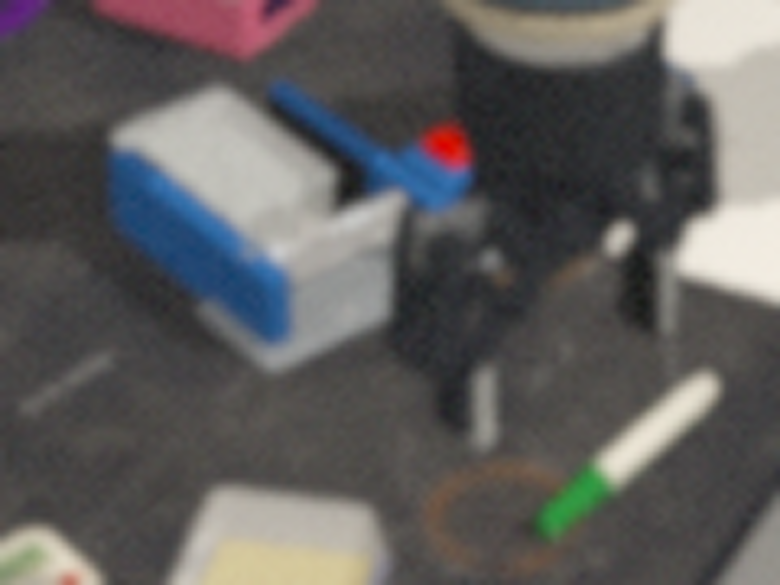

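The crop shows the red button centred near (326,358), the push plate right of it (about 372,385), the steel bar running from (125,280) to (545,455), and base corners at (607,432) and (565,530).

```bash
cat > h.py <<'E'
from rig import *
import cv2, numpy as np
def ray(n,u,v,z):
    c=camera_info(n);K=np.array([[c['fx'],0,c['cx']],[0,c['fy'],c['cy']],[0,0,1]])
    p=cv2.undistortPoints(np.array([[[u,v]]],float),K,c['dist'])[0,0]
    T=c['pose'];d=T[:3,:3]@[p[0],p[1],1];o=T[:3,3]
    return o+d*(z-o[2])/d[2]
def red(n,img,box,thr=90):
    x0,y0,x1,y1=box
    a=img[y0:y1,x0:x1].astype(float);w=np.clip(a[:,:,0]-np.maximum(a[:,:,1],a[:,:,2])-20,0,thr)
    ys,xs=np.mgrid[y0:y1,x0:x1];return (w*xs).sum()/w.sum(),(w*ys).sum()/w.sum(),w.sum()/thr
E
python3 - <<'E'
from h import *
C=lambda x,y:(205+(x+.5)/6.5-.5,135+(y+.5)/6.5-.5)
im=cv2.imread("pics/top0.png")[:,:,::-1]
r=red("top",im,(243,180,268,200));b=ray("top",r[0],r[1],.066);print(r,b)
f=lambda n,x,y,z:print(n,ray("top",*C(x,y),z).round(4))
f("bar+",125,280,.046);f("bar-",545,455,.046)
p=ray("top",*C(125,280),.046);q=ray("top",*C(545,455),.046)
print(np.degrees(np.arctan2(*(q-p)[1::-1])),np.linalg.norm(q-p))
for n,x,y in(("baseL",85,320),("baseR1",607,432),("baseR2",565,530)):f(n,x,y,.008)
f("jawfix tip",200,72,.052);f("slide tip",368,145,.052);f("fixnear",105,312,.052)
f("plate L",397,362,.088);f("plate R",378,410,.088);f("fixed near btn", 270,378,.056)
s=cv2.imread("pics/scene0.png")[:,:,::-1]
r=red("scene",s,(280,228,298,246));print(r,ray("scene",r[0],r[1],.063))
E
```

```text
(np.float64(254.50964378801044), np.float64(189.80747176368376), np.float64(63.94444444444444)) [0.44924022 0.29041424 0.066     ]
bar+ [0.4956 0.411  0.046 ]
bar- [0.3995 0.1646 0.046 ]
-111.30704082900094 0.26448973786747715
baseL [0.4774 0.4412 0.008 ]
baseR1 [0.4179 0.1309 0.008 ]
baseR2 [0.36   0.1538 0.008 ]
jawfix tip [0.6182 0.3721 0.052 ]
slide tip [0.5767 0.2721 0.052 ]
fixnear [0.4757 0.4205 0.052 ]
plate L [0.4454 0.2467 0.088 ]
plate R [0.4181 0.2564 0.088 ]
fixed near btn [0.439  0.3226 0.056 ]
(np.float64(288.51932139491043), np.float64(236.6943135406849), np.float64(35.36666666666667)) [0.4576785  0.29566278 0.063     ]
```

Request:
carry_out(moves=[[[0.5,-0.7,0,-0.1],[1,-1.4,0,-0.2],[1.5,-2.1,0,-0.3],[2,-2.8,0,-0.4],[2.4,-3.5,-0.2,-0.5],[2.9,-4.2,-0.5,-0.6],[3.4,-4.9,-0.8,-0.63],[3.8,-5.5,-1.1,-0.63],[4.08,-5.84,-1.4,-0.63],[4.08,-5.84,-1.5,-0.63]]], hand=0, newtons=40)

```text
t: 1.35
tool_pos: [0.4508, 0.2901, 0.1511]
ee_rot: [0.188, 0.982, -0.001, -0.0]
contact_force: [-1.2, 1.2, 0.3]
grip_width: 0.0001
gripper_force: 0.0
```

Request:
carry_out(moves=[[[0,0,-0.2,0],[0,0,-0.4,0],[0,0,-0.6,0],[0,0,-0.8,0],[0,0,-0.9,0],[0,0,-1,0],[0,0,-1.05,0],[0,0,-1.05,0],[0,0,-1.05,0],[0,0,-1.05,0]]])

```text
t: 2.6
tool_pos: [0.45, 0.2928, 0.0896]
ee_rot: [0.186, 0.982, 0.0, 0.0]
contact_force: [0.6, -0.2, 0.5]
grip_width: -0.0005
gripper_force: 0.0
```

Run:
```python
from h import *
a=camera("scene");b=camera("top")
cv2.imwrite("pics/s1.png",cv2.resize(a[190:290,230:350,::-1],None,fx=6,fy=6,interpolation=2))
print(sense()['tool_pos'],sense()['contact_force'])
```

```text
[0.44999867 0.29270641 0.08945208] [-0.27317349  1.01525957 -0.12832075]
```

View pics/s1.png

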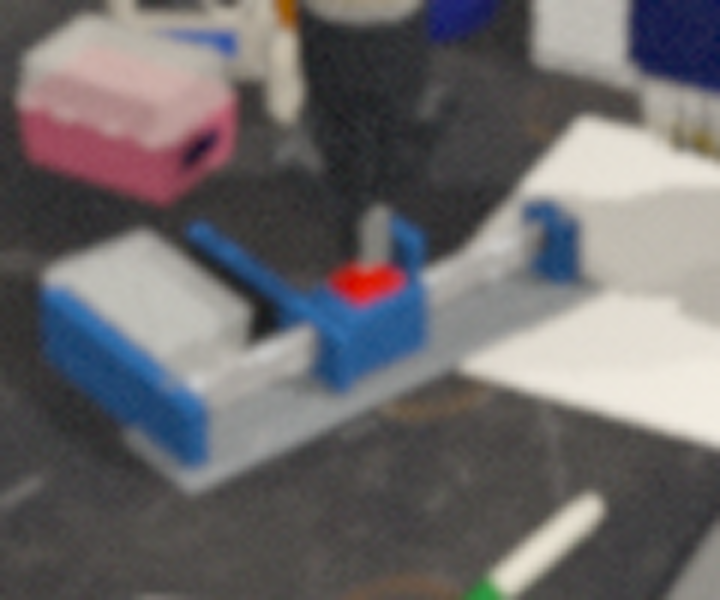

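The closed tips stand just above the red button (tip at 375,265), with the plate a little to the right (410,245). Pressing down.

Request:
carry_out(moves=[[[0,0,-0.1,0],[0,0,-0.15,0],[0,0,-0.2,0],[0,0,-0.25,0],[0,0,-0.3,0],[0,0,-0.32,0],[0,0,-0.33,0],[0,0,-0.33,0],[0,0,-0.33,0],[0,0,-0.33,0]]])

```text
t: 3.95
tool_pos: [0.45, 0.2927, 0.0697]
ee_rot: [0.186, 0.982, 0.0, 0.0]
contact_force: [-0.1, -0.8, 5.7]
grip_width: -0.0001
gripper_force: 2.9
```

Request:
carry_out(moves=[[[0,0,-0.02,0],[-0.02,-0.06,-0.02,0],[-0.05,-0.12,-0.02,0],[-0.09,-0.23,-0.02,0],[-0.14,-0.36,-0.02,0],[-0.2,-0.5,-0.02,0],[-0.26,-0.65,-0.02,0],[-0.31,-0.79,-0.02,0],[-0.365,-0.93,-0.02,0],[-0.365,-0.93,-0.02,0]]])

```text
t: 5.2
tool_pos: [0.4274, 0.2368, 0.0685]
ee_rot: [0.186, 0.983, 0.0, -0.0]
contact_force: [-3.3, -1.6, 6.7]
grip_width: -0.0
gripper_force: 3.1
```

Run:
```python
from h import *
a=camera("scene")
cv2.imwrite("pics/s2.png",cv2.resize(a[190:290,230:350,::-1],None,fx=6,fy=6,interpolation=2))
print(sense()['tool_pos'],sense()['contact_force'])
```

```text
[0.42742883 0.23678746 0.06847589] [-3.17704014 -0.40037035  5.49446829]
```

View pics/s2.png

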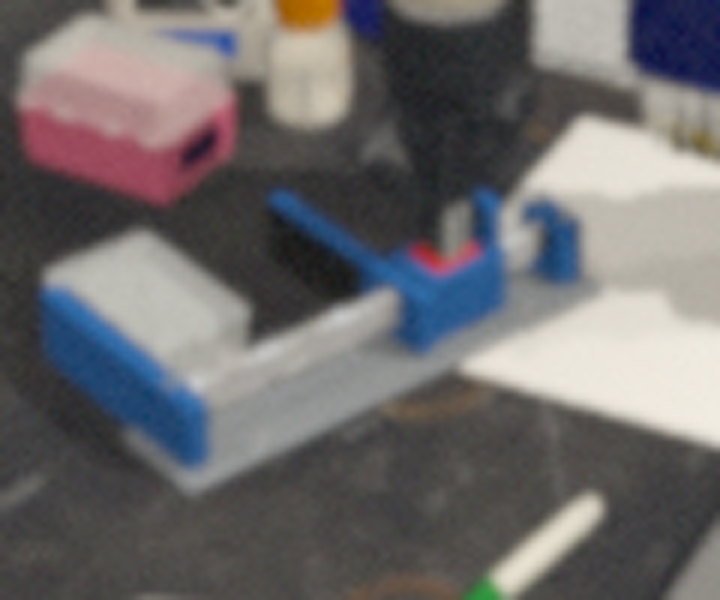

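The jaw has slid back with the button down; the box has not moved (left at 145,290), and the stop is still ahead (555,245). Continuing.

Request:
carry_out(moves=[[[-0.03,-0.08,0,0],[-0.08,-0.2,0,0],[-0.12,-0.31,0,0],[-0.17,-0.43,0,0],[-0.2,-0.5,0,0],[-0.22,-0.56,0,0],[-0.24,-0.62,0,0],[-0.26,-0.66,0,0],[-0.275,-0.7,0,0],[-0.275,-0.7,0,0]]])

```text
t: 6.5
tool_pos: [0.4127, 0.1961, 0.0688]
ee_rot: [0.186, 0.983, 0.001, 0.001]
contact_force: [0.9, 3.1, 6.1]
grip_width: 0.0002
gripper_force: 3.0
```

Request:
carry_out(moves=[[[-0.01,-0.03,0,0],[-0.02,-0.05,0,0],[-0.03,-0.08,0,0],[-0.04,-0.1,0,0],[-0.05,-0.13,0,0],[-0.06,-0.155,0,0],[-0.06,-0.155,0,0],[-0.06,-0.155,0,0],[-0.06,-0.155,0,0],[-0.06,-0.155,0,0]]])

```text
t: 7.75
tool_pos: [0.4114, 0.1918, 0.0691]
ee_rot: [0.184, 0.983, 0.005, 0.003]
contact_force: [4.4, 20.3, -4.4]
grip_width: -0.0001
gripper_force: 11.9
```

Run:
```python
from h import *
a=camera("scene")
cv2.imwrite("pics/s3.png",cv2.resize(a[190:290,230:350,::-1],None,fx=6,fy=6,interpolation=2))
print(sense()['tool_pos'],sense()['contact_force'])
```

```text
[0.4113722  0.19179549 0.0691083 ] [ 3.4109306  20.06544173 -3.80810541]
```

View pics/s3.png

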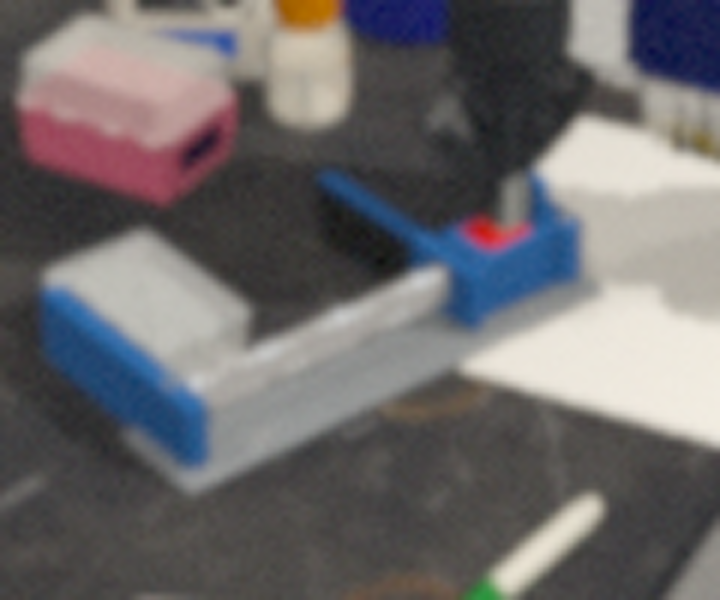

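The carriage now sits flush against the end stop (about 575,250) and the reaction is 20 N. I'll relax the push, then lift straight up so the jaw isn't dragged forward.

Request:
carry_out(moves=[[[0.02,0.05,0,0],[0.035,0.09,0,0],[0.035,0.09,0,0],[0.035,0.09,0.1,0],[0.035,0.09,0.3,0],[0.035,0.09,0.6,0],[0.035,0.09,1,0],[0.035,0.09,1.6,0],[0.035,0.09,2.2,0],[0.035,0.09,2.2,0]]])

```text
t: 9.05
tool_pos: [0.4106, 0.191, 0.2026]
ee_rot: [0.187, 0.982, 0.001, 0.001]
contact_force: [0.8, -0.3, -1.1]
grip_width: 0.0001
gripper_force: 0.0
```

Request:
carry_out(moves=[[[0.2,0.5,0.2,0],[0.4,1,0.4,0],[0.6,1.5,0.5,0],[0.7,2,0.5,0],[0.8,2.5,0.5,0],[0.8,3,0.5,0],[0.8,3.3,0.5,0],[0.8,3.3,0.5,0],[0.8,3.3,0.5,0],[0.8,3.3,0.5,0]]])

```text
t: 10.3
tool_pos: [0.4584, 0.3876, 0.2304]
ee_rot: [0.187, 0.982, -0.0, 0.0]
contact_force: [-0.2, -0.2, 0.6]
grip_width: 0.0004
gripper_force: 0.0
```

Run:
```python
from h import *
a=camera("scene");t=camera("top")
o=np.vstack([cv2.resize(x,(576,int(576*x.shape[0]/x.shape[1])),interpolation=2) for x in(a[215:275,240:350,::-1],t[160:225,220:330,::-1])])[:600]
cv2.imwrite("pics/s4.png",o)
r=red("top",t,(250,185,300,215));b=ray("top",r[0],r[1],.066);print(r,b,np.linalg.norm(b[:2]-[.4492,.2904]))
print(sense()['tool_pos'],sense()['contact_force'])
```

```text
(np.float64(279.03228931223765), np.float64(200.32450758798836), np.float64(68.82222222222222)) [0.4122295  0.19844979 0.066     ] 0.09910428042370209
[0.45834402 0.38808013 0.23052327] [-0.35078397 -0.06492453  0.46330973]
```

View pics/s4.png

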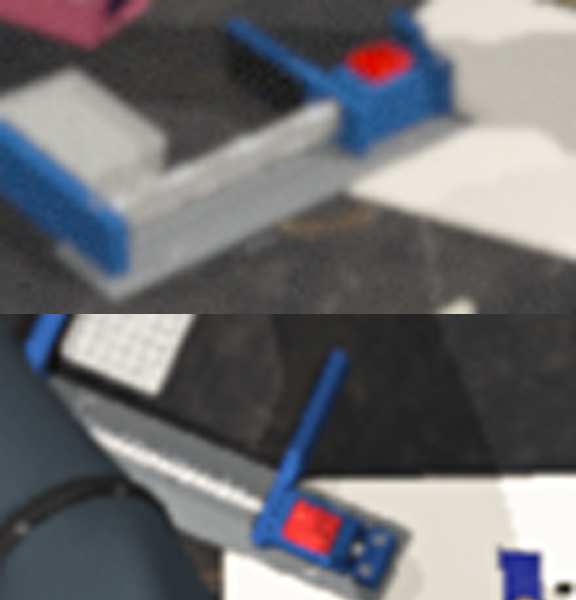

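The button is up and the carriage rests flush on the stop in both views. The box is in place and the hand is clear.

```bash
python3 -c "
from rig import *
print(job_done())"
```

```text
the job is handed in; nothing more can be done
None
```

I opened the clamp and handed the job in: the jaw is back against its end stop, the button has sprung up, and the tube box stands where it was. This is from the camera views and a firm 20 N stop; the hand-in returned no verdict.

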